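Set the bag sealer's film wheel one click up and start it

ROBOT

A 6-joint arm with a two-finger parallel gripper is mounted at the origin on the work surface; the furniture and walls round the work are solid. World frame = base frame: x ahead of the robot, y to its left, z up, the work surface at z = 0. Lengths are in m, angles in rad, forces in N, time in s.
With the tool pointing down it reaches from about 0.35 to 0.975 m from the base axis. Payload 4.9 kg.
Tool frame: the origin (TCP) lies midway between the tips of the shut fingers; the grasp point (between the pads) lies robot.pinch_z behind it (robot.pinch_z is the distance from the TCP to the grasp point, in m); x points along the fingers, z is the direction in which the jaws open and shut, and the axes are right-handed (so a half turn about x gives the same grasp; the last joint's range is limited). The gripper opens to 85 mm and grips with 20 to 120 N. Pads are 22 mm wide; open, the fingers measure 114 mm over their backs; the gripper's body (76 mm by 85 mm) begins 54 mm behind the grasp point. The pads swing forward as they close: fully open they stand 13 mm farther back than shut.
Start: joints at [-1.284, 0.053, 1.613, -0, 1.476, -0.119], TCP at [0.247, -0.574, 0.202] pointing down, gripper open.
Joint ranges: [-3.01, 3.01], [-1.01, 2.22], [0.06, 2.58], [-1.02, 4.17], [0.09, 2.62], [-3.14, 3.14]. Speed limits (rad/s): [2.57, 2.57, 3.14, 3.14, 3.14, 3.14].

INTERFACE

Orientations are given as a unit quaternion [x, y, z, w].
In Python, from cell import sensors, viewer, workorder, robot gives the robot as it stands. The module is installed in compiled form; this text tells all that it offers.
- The arm moves only by the tool drive_tool, never from a script. Its argument "motion" is a list of rows, each a list of 2 entries, a list of its own where there are three numbers: the shift along the tool's x, y, z in mm, then the turn, a rotation vector about the tool's x, y, z in rad. In form: [[[dx, dy, dz], [rx, ry, rz]], ...]. A call has 1 to 10 rows; each row shifts and turns the commanded pose from where the row before left it, along the tool's axes as they then stand; what a row does not reach is not made up. A row lasts 1/8 s, in which the tool goes at most 62.5 mm and 10.7 degrees, less where a joint would pass 70% of its speed; a pose out of reach is approached as far as the arm can. A call with a gripper value outside its range is refused whole. "jaw" is the opening in per cent of the stroke, from 0 (shut) to 100 (fully open), set as the call begins (left out, the last holds). The fingers move at their own pace and stop on an object; "squeeze" is the grip in N (left out, the last holds). Time passes only in rows, so rows that do not move let the fingers close. It gives the time, the measured TCP pose, the force and the opening at its end, in the units of the state.
- sensors.state(): the state, without advancing time (a new reading comes with each control period).
- viewer.snapshot(name): name is "scene" or "top" or "wrist"; returns the picture (384x512x3 uint8, red, green, blue); there is no depth.
- viewer.calibration(name): a dict with "vfov" (degrees; the focal length in pixels is half the picture's height over the tangent of half this angle, whatever the lens; pixels are square), "cx", "cy" (the principal point, pixels), "R" (3x3) and "t" (3): a world point X has camera coordinates R X + t; the wrist camera has in their place "hand_eye" (4x4, takes a point from camera to tool coordinates, whose origin is the TCP and whose axes are the tool frame's). Camera axes: x right, y down, z forward; pixel columns grow to the right and rows downward; lengths in m; the calibration is good to about 2 mm. A picture is of the moment at which its call begins: read the wrist's pose just before it. calibration takes no time and is no camera call.
- workorder.hand_in(): hands the job in, once; it reports no verdict.
The state is a dict: "clock": time; "q": joint angles; "joint_velocities": joint speeds; "effort": joint torques, N m; "position": TCP position; "tool_rot": TCP orientation; "force": force on the tool from outside, world axes, zero at the start; "wrist_torque": the same for the moment, N m; "width": finger opening in m.
Only numpy, scipy, OpenCV 4.12 (cv2) and the standard library are available. Lean on these libraries where they do the work, as an engineer would, in place of code of your own. Each camera call takes 0.05 s, during which the arm holds its last target.

TASK

With a fingertip, roll the knurled thumbwheel on top of the bag sealer away from its front until it clicks into its first notch, where the white rib stands uppermost between the two white pointer marks; do not roll it past that notch, and do not pinch the wheel by its two side faces. Then press the sealer's round push button fully down with a fingertip and let it go. Leave the stapler, the glue stick and the small carton beside the sealer where they stand.

Things in the scene. Friction and masses are not known exactly. Their poses are not given: they have to be found in the camera images.
- sealer: Bag sealer fixed to the bench: grey housing 160 x 260 mm (its x by y), deck 60 mm high, aluminium jaw along the back (92 mm high, x +32 to +75 mm). Origin: centre of the underside. x points from its front (nearer the robot, with the controls) to its back, y to the left, z up. Position and yaw vary. The thumbwheel is at x -30, y +50 mm, the push button at x -30, y -80 mm.
- wheel_top (a point): Highest point of the black thumbwheel, 85 mm above the bench, mid width; axes as the sealer's; fixed to the sealer. The wheel is sprung: it starts to give at 4 N downward, sinks 6 mm to a stop at about 9 N, and springs back. Pressed down 3 to 4 mm, it rolls with a fingertip dragged along x without slip; several strokes may be made, as it stays where it is left or snaps into a notch.
- wheel_axis (a point): Centre of the unpressed thumbwheel, 30.5 mm below wheel_top; its axle lies level along the sealer's y. The wheel is 61 mm across over its 24 rubbery ribs (2.5 mm proud, 15 degrees apart, one of them white) and 24 mm wide. Black cheeks beside it have their tops at 70 mm, 48 mm across overall, each with a white pointer mark level with the axle.
- film_wheel (a joint): Wheel angle, rad; grows as its top rolls along the sealer's +x, about 30 mm of fingertip travel per rad. 0 is the off stop. Starts at 0.05 to 0.45, runs smoothly to about 0.5, must then be pushed over a bump (highest at 0.77, 2 to 3 N at the rim) and snaps into the first notch at 1.00 (white rib uppermost). Past a bump at 1.23 lies a second notch at 1.46: too far.
- wheel_left_face: Smooth grey round side face of the thumbwheel on its left (sealer's +y), 54 mm across; origin on the wheel's axis at the middle of its width; turns with the wheel.
- wheel_right_face: The same on the wheel's right (sealer's -y); origin on the wheel's axis at the middle of its width.
- start_button_top (a point): Centre of the top of the grey round push button, 28 mm across, in a black round housing on the deck; pressed straight down. Moves with the button.
- start_button (a joint): Button travel, m: 0 released, 0.006 fully down, where the spring pushes back with 5 N; springs back by itself.
- stapler: Loose desk stapler, 135 x 34 x 51 mm, left of the sealer. Origin: centre of its underside. To be left alone.
- glue_stick: Loose upright glue stick, 29 mm across, 92 mm tall, in front of the sealer. Origin: centre of its underside. To be left alone.
- small_carton: Loose closed brown carton, 77 x 102 x 63 mm, right of the sealer. Origin: centre of its underside. To be left alone.

How it is judged:
On the way, in this order (a step that is already met when the one before it is completed fails the run):
1. the thumbwheel rests in its first notch (value of joint film_wheel between 0.88 and 1.12 rad), for 0.3 s.
2. the push button is pressed down (value of joint start_button above 0.0048 m), for 0.06 s.
At the end, for the whole second after the job is handed in: The thumbwheel is at rest in its first notch (0.88 to 1.12 rad), the push button has been pressed (4.8 mm or more) after that and is up again (less than 1 mm down), and stapler, glue stick and small carton stand within 20 mm of where they stood (all of step 1 and velocity of joint film_wheel between -0.1 and 0.1 rad/s and value of joint start_button below 0.001 m and distance of each of stapler, glue_stick, small_carton from where it was at the start of the episode below 0.02 m and angle between each of stapler, glue_stick, small_carton's own z axis and vertical below 0.15 rad); the robot touches nothing.
It fails at once if the wheel is rolled past the first notch (value of joint film_wheel above 1.22 rad).
It fails at once if the button is pressed before the wheel is in its first notch (value of joint start_button above 0.003 m and value of joint film_wheel below 0.8 rad).
It fails at once if the wheel is pinched by both side faces (contact force between each of wheel_left_face, wheel_right_face and the fingers above 3 N).
It fails at once if the stapler, glue stick or small carton is lifted, pushed away or tipped (distance of any of stapler, glue_stick, small_carton from where it was at the start of the episode above 0.03 m or angle between any of stapler, glue_stick, small_carton's own z axis and vertical above 0.3 rad).
It also fails if it takes over 42 s, if anything falls off the work surface, if the arm or the gripper's body presses on something with over 40 N, if the wrist force passes 120 N, or if a joint passes its speed limit or range.

## Working session

There is one attempt and no reset: what is moved stays moved. The work goes in short steps, Python scripts to look and compute and a tool call to move; the robot and the scene stay as the last step left them, time stands still between calls to the robot, and variables do not carry over. Pictures are saved under pics/ and viewed, and the job is handed in when it is done.

Besides the shell and the picture viewer there is one more tool, called after ">>>" by a JSON object that holds its "name" and its "arguments", one argument or row to a line. drive_tool: Moves the arm, as the interface text tells. Its arguments: {"type":"object","properties":{"motion":{"type":"array"},"jaw":{"type":"number"},"squeeze":{"type":"number"}},"required":["motion"]}

```bash
mkdir -p pics
python3 - <<'E'
from cell import sensors, viewer, workorder, robot
import cv2, json
s=sensors.state(); print(s); print(robot.pinch_z)
for n in ["scene","top","wrist"]:
    im=viewer.snapshot(n); cv2.imwrite(f"pics/{n}0.png",im[:,:,::-1]); print(n,viewer.calibration(n))
E
```

```text
{'clock': 0.0, 'q': array([-1.28397301e+00,  5.33685694e-02,  1.61433322e+00, -4.41040771e-05,
        1.47596790e+00, -1.19020676e-01]), 'joint_velocities': array([-1.74667327e-03,  8.63379287e-04,  1.10464001e-03,  1.77827374e-03,
        6.53063802e-04, -4.80145727e-05]), 'effort': array([-7.67516849e-04, -3.93677866e+01, -3.70175850e+01, -5.99715077e-05,
        7.10883178e-03, -4.07617875e-06]), 'position': array([ 0.24652487, -0.5735715 ,  0.20063239]), 'tool_rot': array([ 0.38943543,  0.59107852, -0.38851131,  0.5899366 ]), 'force': array([0.06908219, 0.04430257, 0.74290587]), 'wrist_torque': array([-0.01077486, -0.07756862,  0.03618071]), 'width': 0.08501478912273398}
0.0187
scene {'vfov': 49.06528805284359, 'cx': 256.28639174447153, 'cy': 194.3931564706755, 'R': array([[-0.81115865, -0.58443568, -0.02136767],
       [-0.26693826,  0.40250709, -0.87563235],
       [ 0.52035142, -0.70457291, -0.48250535]]), 't': array([0.53366185, 0.16300296, 0.92561346])}
top {'vfov': 52.648250487574245, 'cx': 252.91021015603172, 'cy': 199.5777208609041, 'R': array([[ 0.0243419 , -0.99967062, -0.00813145],
       [-0.99510929, -0.02345032, -0.09595613],
       [ 0.09573384,  0.01042744, -0.99535235]]), 't': array([0.12093466, 0.58179324, 0.9809671 ])}
wrist {'vfov': 66.92113335451607, 'cx': 253.35593696587222, 'cy': 192.05330918977162, 'hand_eye': array([[ 4.05533466e-04, -3.28882762e-01,  9.44370671e-01,
        -1.72232764e-01],
       [ 1.00540755e-04, -9.44370731e-01, -3.28882826e-01,
         8.47427936e-02],
       [ 9.99999913e-01,  2.28320732e-04, -3.49907815e-04,
         1.08472963e-03],
       [ 0.00000000e+00,  0.00000000e+00,  0.00000000e+00,
         1.00000000e+00]])}
```

View pics/top0.png

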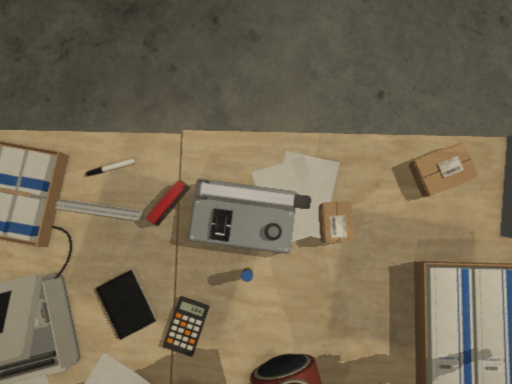

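View pics/scene0.png

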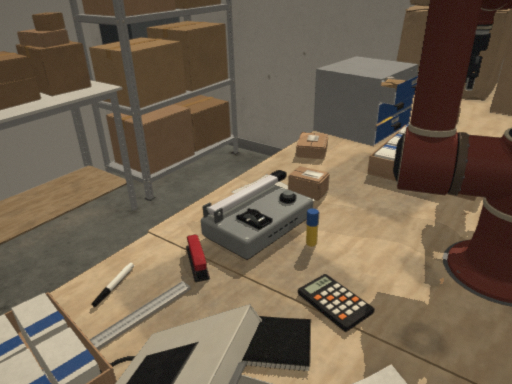

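View pics/wrist0.png

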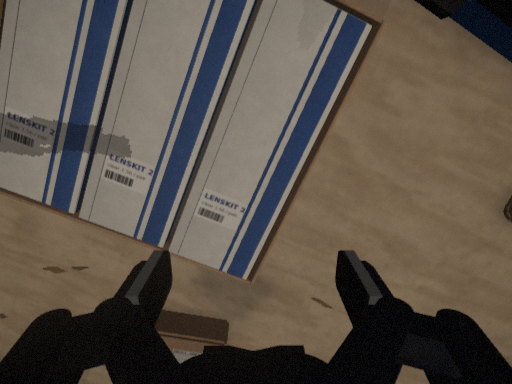

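The top view shows the sealer at about (245,217), with the wheel near (221,224) and the button near (272,232). The stapler is at (167,202), the glue stick at (246,274) and the carton at (336,222). I'll enlarge the crops to get accurate corners.

Run:
```python
import cv2
im=cv2.imread("pics/top0.png")
c=im[165:295,170:320]; cv2.imwrite("pics/topc.png",cv2.resize(c,None,fx=5,fy=4.6,interpolation=cv2.INTER_CUBIC) if 0 else cv2.resize(c,None,fx=4.6,fy=4.6,interpolation=cv2.INTER_CUBIC))
im=cv2.imread("pics/scene0.png")
c=im[160:270,190:340]; cv2.imwrite("pics/scenec.png",cv2.resize(c,None,fx=5,fy=5,interpolation=cv2.INTER_CUBIC))
```

```text
(no output)
```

View pics/topc.png

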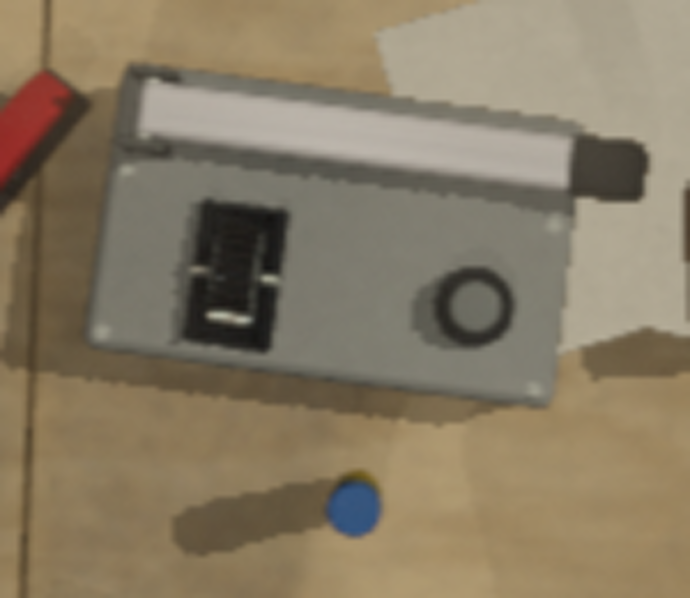

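View pics/scenec.png

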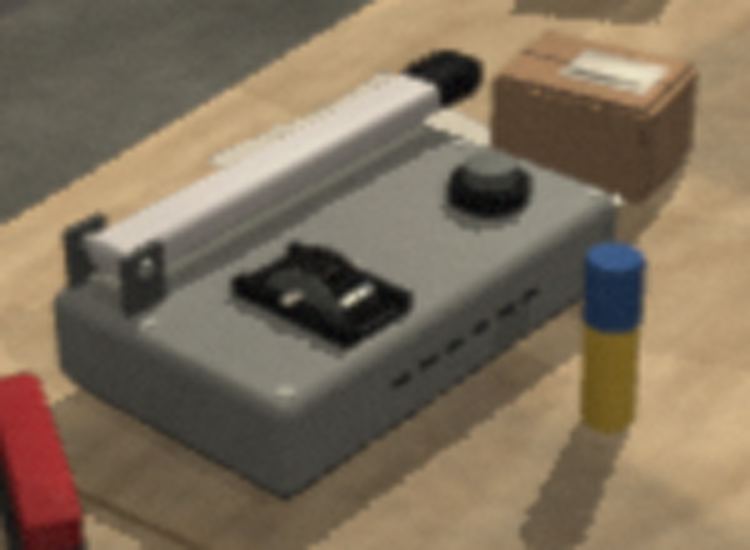

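```bash
cat > h.py <<'E'
import numpy as np, cv2
from scipy.optimize import least_squares
from scipy.spatial.transform import Rotation as Rot
from cell import sensors, viewer, workorder, robot
def proj(c,X):
    f=192/np.tan(np.radians(c['vfov'])/2); p=np.atleast_2d(X)@np.array(c['R']).T+c['t']
    return np.c_[f*p[:,0]/p[:,2]+c['cx'], f*p[:,1]/p[:,2]+c['cy']]
def sealer(p,P):
    c,s=np.cos(p[2]),np.sin(p[2]); P=np.atleast_2d(P)
    return np.c_[p[0]+c*P[:,0]-s*P[:,1],p[1]+s*P[:,0]+c*P[:,1],P[:,2]]
E
python3 - <<'E'
from h import *
T=viewer.calibration('top');S=viewer.calibration('scene')
t=lambda u,v:((u+.5)/4.6-.5+170,(v+.5)/4.6-.5+165)
s=lambda u,v:((u+.5)/5-.5+190,(v+.5)/5-.5+160)
obs=[(T,t(198,271),(-.03,.05+.019,.070)),(T,t(270,281),(-.03,.05-.019,.070)),
(S,s(289,299),(-.03,.05+.019,.070)),
(T,t(474,307),'b'),(S,s(493,166),'b'),(T,t(90,345),(-.08,.13,.057)),(T,t(550,405),(-.08,-.13,.057)),
(T,t(146,280-35),None)]
obs=obs[:-1]
def r(p):
    o=[]
    for c,uv,P in obs:
        if P=='b':P=(-.03,-.08,p[3])
        o.append(proj(c,sealer(p,P))[0]-uv)
    return np.concatenate(o)
q=least_squares(r,[.5,0,0,.08],loss='soft_l1'); print(q.x,np.degrees(q.x[2])); print(r(q.x).reshape(-1,2).round(2))
p=q.x
print('wheeltop',sealer(p,(-.03,.05,.085)),'btn',sealer(p,(-.03,-.08,p[3])))
# glue: 
def rg(g): return np.r_[proj(T,[g[0],g[1],.092])[0]-t(354,508),proj(S,[g[0],g[1],.092])[0]-s(615,258)]
g=least_squares(rg,[.4,0]);print('glue',g.x,rg(g.x))
# white rib angle: center at radius .0305 about axis z=.0545
uv=t(229,317)
for a in np.arange(.3,1.3,.1):
    print(round(1-a,2),proj(T,sealer(p,(-.03-.0305*np.sin(a),.05,.0545+.0305*np.cos(a))))[0]-uv, proj(S,sealer(p,(-.03-.0305*np.sin(a),.05,.0545+.0305*np.cos(a))))[0]-s(356,296))
E
```

```text
[ 0.53576764  0.16007415 -0.10838271  0.07778775] -6.209871860653529
[[ 0.37 -0.27]
 [-0.12 -0.42]
 [ 0.51 -0.5 ]
 [ 0.09 -0.18]
 [-1.11 -0.  ]
 [-2.49  0.41]
 [ 0.56  1.26]]
wheeltop [[0.5113522  0.21302589 0.085     ]] btn [[0.49729002 0.08378868 0.07778775]]
glue [0.38961447 0.14552152] [-0.26202682  0.56034511 -0.33066346 -0.9409983 ]
0.7 [ 0.17969873 -5.77558035] [-4.81538607 -6.75197059]
0.6 [ 0.05526492 -4.60163963] [-3.9061845  -5.96948343]
0.5 [-0.05134447 -3.47577631] [-3.02990684 -5.10056798]
0.4 [-0.13902993 -2.41006986] [-2.19597599 -4.15421317]
0.3 [-0.20692166 -1.41580654] [-1.41338456 -3.14033137]
0.2 [-0.25438775 -0.50334077] [-0.69057717 -2.06964068]
0.1 [-0.28103819  0.31802426] [-0.03533963 -0.95353343]
-0.0 [-0.28672483  1.0401352 ] [0.54530271 0.19606678]
-0.1 [-0.27153755  1.65606514] [1.04517546 1.36685674]
-0.2 [-0.23579694  2.16016806] [1.45903241 2.54631103]
```

Run:
```python
from h import *
s=sensors.state(); R=Rot.from_quat(s['tool_rot']).as_matrix(); print(R.round(3))
print(np.degrees(s['q']))
yaw=-0.1084
ex=np.array([np.cos(yaw),np.sin(yaw),0])
for n,y in (('y=+x',ex),('y=-x',-ex),('z=x',np.cross(ex,[0,0,-1])),('z=-x',-np.cross(ex,[0,0,-1]))):
    x=np.array([0,0,-1.]); D=np.c_[x,y,np.cross(x,y)]
    print(n,(R.T@Rot.from_matrix(D).as_matrix() if 0 else Rot.from_matrix(R.T@D).as_rotvec()).round(3))
tgt=np.array([0.5114,0.2130,.15])-s['position'];print(tgt, R.T@tgt)
```

```text
[[-0.     0.919  0.395]
 [ 0.001  0.395 -0.919]
 [-1.     0.    -0.002]]
[-7.35670258e+01  3.04925970e+00  9.24731207e+01 -2.11264707e-03
  8.45677738e+01 -6.81459037e+00]
y=+x [ 0.514 -0.002  0.   ]
y=-x [-2.627e+00 -0.000e+00 -2.000e-03]
z=x [-1.057e+00 -1.000e-03 -1.000e-03]
z=-x [ 2.085e+00 -1.000e-03  2.000e-03]
[ 0.26483212  0.78673976 -0.05094739] [ 0.0519993   0.55385427 -0.61824967]
```

>>> {"name": "drive_tool", "arguments": {
  "motion": [
    [[-3,39.5,-44],[0,0,0]],
    [[-3,39.5,-44],[0,0,0]],
    [[-3,39.5,-44],[0,0,0]],
    [[-3,39.5,-44],[0,0,0]],
    [[-3,39.5,-44],[0,0,0]],
    [[-3,39.5,-44],[0,0,0]],
    [[-3,39.5,-44],[0,0,0]],
    [[0,39.5,-44],[0,0,0]],
    [[0,39.5,-44],[0,0,0]],
    [[0,39.5,-44],[0,0,0]]
  ],
  "jaw": 0
}}

```text
clock: 1.4
position: [0.4361, -0.0121, 0.2229]
tool_rot: [0.389, 0.59, -0.389, 0.591]
force: [0.8, -0.9, -0.4]
width: 0.0001
```

>>> {"name": "drive_tool", "arguments": {
  "motion": [
    [[0,39.5,-44],[-0.18,0,0]],
    [[0,0,0],[-0.18,0,0]],
    [[0,0,0],[-0.18,0,0]],
    [[0,0,0],[-0.18,0,0]],
    [[0,0,0],[-0.18,0,0]],
    [[0,0,0],[-0.18,0,0]],
    [[0,0,0],[-0.18,0,0]],
    [[0,0,0],[-0.18,0,0]],
    [[0,0,0],[-0.18,0,0]],
    [[0,0,0],[-0.18,0,0]]
  ]
}}

```text
clock: 2.65
position: [0.4546, 0.042, 0.2225]
tool_rot: [-0.223, 0.671, 0.223, 0.671]
force: [-0.7, -0.4, 0.6]
width: 0.0001
```

>>> {"name": "drive_tool", "arguments": {
  "motion": [
    [[0,0,0],[-0.18,0,0]],
    [[0,0,0],[-0.18,0,0]],
    [[0,0,0],[-0.18,0,0]],
    [[0,0,0],[-0.18,0,0]],
    [[0,0,0],[-0.1,0,0]],
    [[0,0,0],[0,0,0]]
  ]
}}

```text
clock: 3.4
position: [0.4546, 0.042, 0.2226]
tool_rot: [-0.47, 0.529, 0.47, 0.528]
force: [-0.5, -0.7, -0.2]
width: 0.0002
```

```bash
cat >> h.py <<'E'
def err(tgt,yaw=-0.1084):
    s=sensors.state(); R=Rot.from_quat(s['tool_rot']).as_matrix()
    ex=np.array([np.cos(yaw),np.sin(yaw),0]); x=np.array([0,0,-1.]); D=np.c_[x,-ex,np.cross(x,-ex)]
    print('t',s['clock'],'pos',s['position'].round(4),'F',s['force'].round(2),'w',s['width'].round(4))
    print('tool shift mm',(R.T@(np.array(tgt)-s['position'])*1000).round(1),'rot',Rot.from_matrix(R.T@D).as_rotvec().round(4))
def wcal(s):
    c=dict(viewer.calibration('wrist')); R=Rot.from_quat(s['tool_rot']).as_matrix()
    W=np.eye(4);W[:3,:3]=R;W[:3,3]=s['position'];M=np.linalg.inv(W@c['hand_eye']);c['R']=M[:3,:3];c['t']=M[:3,3];return c
E
python3 - <<'E'
from h import *
import pickle
err([0.5114,0.2130,.15])
s=sensors.state(); im=viewer.snapshot('wrist'); pickle.dump(s,open('s1.pkl','wb'))
cv2.imwrite('pics/w1.png',im[:,:,::-1])
cv2.imwrite('pics/t1.png',viewer.snapshot('top')[:,:,::-1])
print(proj(wcal(s),[[0.5114,.2130,.085],[0.4973,.0838,.0778],s['position'],[.39,.146,.092]]))
E
```

```text
Traceback (most recent call last):
  File "h.py", line 14, in err
    print('t',s['clock'],'pos',s['position'].round(4),'F',s['force'].round(2),'w',s['width'].round(4))
                                                                                  ^^^^^^^^^^^^^^^^
AttributeError: 'float' object has no attribute 'round'
```

```bash
sed -i "s/s\['width'\].round(4)/round(s['width'],4)/" h.py
python3 - <<'E'
from h import *
import pickle
err([0.5114,0.2130,.15])
s=sensors.state(); im=viewer.snapshot('wrist'); pickle.dump(s,open('s1.pkl','wb'))
cv2.imwrite('pics/w1.png',im[:,:,::-1])
cv2.imwrite('pics/t1.png',viewer.snapshot('top')[:,:,::-1])
print(proj(wcal(s),[[0.5114,.2130,.085],[0.4973,.0838,.0778],s['position'],[.39,.146,.092]]))
E
```

```text
t 3.4 pos [0.4546 0.042  0.2226] F [-0.54 -0.65 -0.24] w 0.0002
tool shift mm [ 72.5 -36.5 176.4] rot [-0.0086  0.     -0.0006]
[[408.42207271 203.06421186]
 [293.92495744 201.68244149]
 [254.80040801 227.46105588]
 [350.60699331  99.8388398 ]]
```

View pics/w1.png

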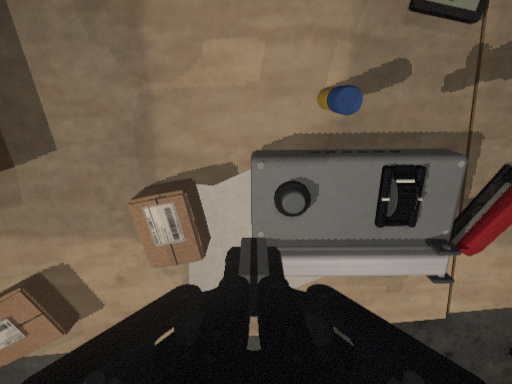

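The wrist view shows the whole sealer, with the button near (293,198) and the wheel near (403,195). The glue stick is at (345,100). I'll refine the pose with this image.

Run:
```python
import cv2
im=cv2.imread("pics/w1.png")
c=im[140:290,240:480]; cv2.imwrite("pics/w1c.png",cv2.resize(c,None,fx=3.3,fy=3.3,interpolation=cv2.INTER_CUBIC))
c=im[155:240,365:435]; cv2.imwrite("pics/w1d.png",cv2.resize(c,None,fx=7,fy=7,interpolation=cv2.INTER_CUBIC))
```

```text
(no output)
```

View pics/w1c.png

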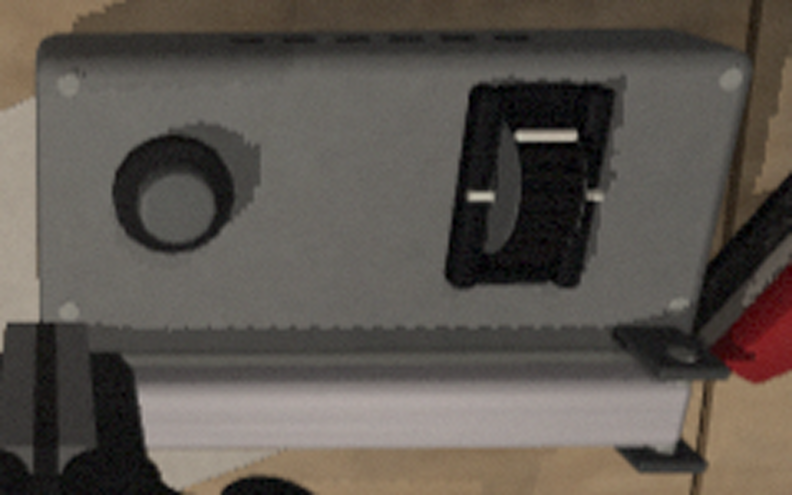

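View pics/w1d.png

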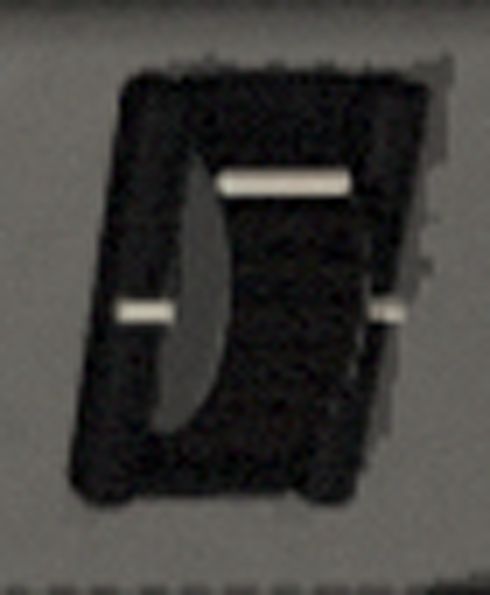

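Run:
```python
from h import *
import pickle
T=viewer.calibration('top');S=viewer.calibration('scene');W=wcal(pickle.load(open('s1.pkl','rb')))
t=lambda u,v:((u+.5)/4.6-.5+170,(v+.5)/4.6-.5+165)
s=lambda u,v:((u+.5)/5-.5+190,(v+.5)/5-.5+160)
w=lambda u,v:((u+.5)/3.3-.5+240,(v+.5)/3.3-.5+140)
d=lambda u,v:((u+.5)/7-.5+365,(v+.5)/7-.5+155)
obs=[(T,t(198,271),(-.03,.05+.019,.070)),(T,t(270,281),(-.03,.05-.019,.070)),
(S,s(289,299),(-.03,.05+.019,.070)),(W,d(116,312),(-.03,.026,.07)),(W,d(405,312),(-.03,.074,.07)),
(T,t(474,307),'b'),(S,s(493,166),'b'),(W,w(176,207),'b'),(W,d(284,183),'r'),(T,t(229,317),'r'),(S,s(356,296),'r')]
def r(p,obs=obs):
    o=[]
    for c,uv,P in obs:
        if P=='b':P=(-.03,-.08,p[3])
        if P=='r':a=1-p[4];P=(-.03-.0305*np.sin(a),.05,.0545+.0305*np.cos(a))
        o.append(proj(c,sealer(p,P))[0]-uv)
    return np.concatenate(o)
for nm,oo in (('all',obs),('wristonly',[o for o in obs if o[0] is W]),('fixed',[o for o in obs if o[0] is not W])):
    q=least_squares(lambda p:r(p,oo),[.5,0.1,0,.08,.2],loss='soft_l1'); p=q.x
    print(nm,p.round(4)); print(r(p,oo).reshape(-1,2).round(1).tolist())
    print('wheeltop',sealer(p,(-.03,.05,.085)),'btn',sealer(p,(-.03,-.08,p[3])))
```

```text
all [ 0.5363  0.1593 -0.112   0.078   0.0705]
[[0.7, -0.6], [0.2, -0.7], [0.4, -0.7], [0.2, 0.1], [-0.8, -0.1], [0.4, -0.3], [-1.1, -0.2], [0.4, -0.4], [0.9, -0.6], [-0.0, 0.2], [0.0, -0.8]]
wheeltop [[0.51209364 0.21231999 0.085     ]] btn [[0.49756465 0.08313443 0.07795251]]
wristonly [ 0.5372  0.1596 -0.0991  0.0744  0.0801]
[[0.1, 0.4], [-0.8, -0.2], [-0.1, 0.0], [0.7, -0.2]]
wheeltop [[0.51228502 0.21228091 0.085     ]] btn [[0.49942755 0.0829183  0.0743915 ]]
fixed [ 0.5351  0.16   -0.1198  0.0784  0.0608]
[[0.3, -0.3], [-0.2, -0.3], [0.4, -0.5], [-0.1, 0.4], [-0.7, -0.0], [-0.5, 0.6], [0.1, -0.4]]
wheeltop [[0.51130745 0.21321079 0.085     ]] btn [[0.49577425 0.08414213 0.0784488 ]]
```

Run:
```python
from h import *
ex=np.array([np.cos(-.11),np.sin(-.11),0]); wt=np.array([.5121,.2125,.085])
err(wt-ex*.007+[0,0,.025],-.11)
```

```text
t 3.5 pos [0.4547 0.042  0.2227] F [0.71 0.67 0.65] w -0.0
tool shift mm [112.7 -30.1 176. ] rot [-0.0073 -0.     -0.0004]
```

>>> {"name": "drive_tool", "arguments": {
  "motion": [
    [[0,-7,44],[-0.0073,0,0]],
    [[10,-7,44],[0,0,0]],
    [[30,-8,44],[0,0,0]],
    [[40,-8,44],[0,0,0]],
    [[32.7,0,0],[0,0,0]],
    [[0,0,0],[0,0,0]],
    [[0,0,0],[0,0,0]]
  ]
}}

```text
clock: 4.38
position: [0.5049, 0.2135, 0.1116]
tool_rot: [-0.472, 0.526, 0.472, 0.527]
force: [0.2, -0.5, -0.0]
width: 0.0
```

Run:
```python
from h import *
ex=np.array([np.cos(-.11),np.sin(-.11),0]); wt=np.array([.5121,.2125,.085])
err(wt-ex*.007,-.11)
cv2.imwrite('pics/w2.png',viewer.snapshot('wrist')[:,:,::-1])
c=viewer.snapshot('scene')[140:270,190:340,::-1];cv2.imwrite('pics/s2.png',cv2.resize(c,None,fx=4,fy=4,interpolation=cv2.INTER_CUBIC))
```

```text
t 4.375 pos [0.5049 0.2135 0.1116] F [ 0.2  -0.51 -0.03] w 0.0
tool shift mm [26.6 -0.3 -0.2] rot [0.0005 0.0006 0.0017]
```

View pics/w2.png

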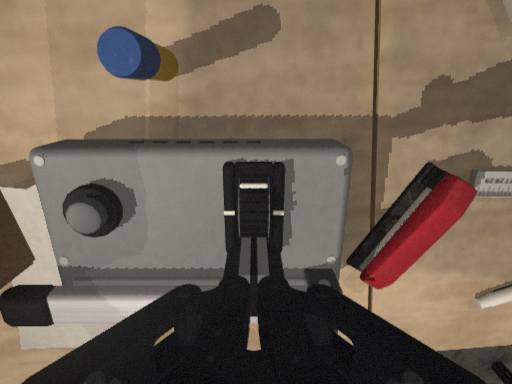

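View pics/s2.png

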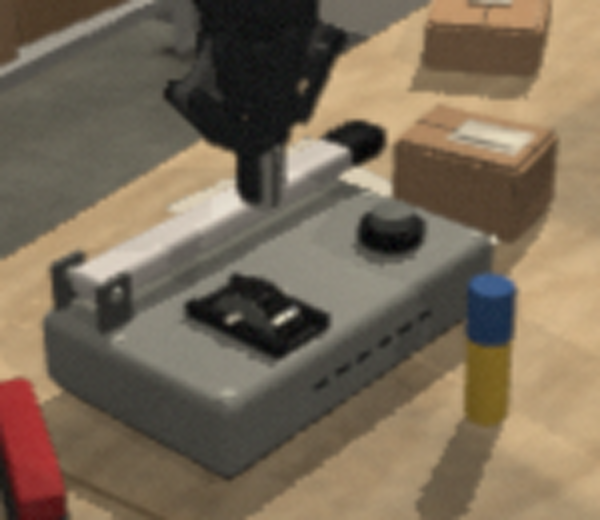

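Run:
```python
from h import *
S=viewer.calibration('scene');p=sensors.state()['position']
print((proj(S,[p,p+[.02,0,0],p-[.02,0,0],p-[0,0,.0266],[.5121,.2125,.085]])-[190,140])*4)
```

```text
[[258.94677037 243.85465508]
 [231.55592766 234.54435742]
 [286.923273   253.36402176]
 [259.98616344 282.83874921]
 [252.13694811 280.43324424]]
```

The fingertip aligns sideways. However, the scene and wrist views both put the visible tip 25 mm or so higher than the TCP projection. I'll descend in guarded steps and let the force decide.

>>> {"name": "drive_tool", "arguments": {
  "motion": [
    [[10,0,0],[0,0,0]],
    [[8,0,0],[0,0,0]],
    [[0,0,0],[0,0,0]]
  ]
}}

```text
clock: 4.85
position: [0.5032, 0.2133, 0.091]
tool_rot: [-0.472, 0.527, 0.472, 0.526]
force: [-0.9, -0.8, -1.0]
width: -0.0001
```

Run:
```python
from h import *
ex=np.array([np.cos(-.11),np.sin(-.11),0]); wt=np.array([.5121,.2125,.085])
err(wt-ex*.007,-.11)
c=viewer.snapshot('wrist')[140:300,160:350,::-1];cv2.imwrite('pics/w3.png',cv2.resize(c,None,fx=4,fy=3.7))
c=viewer.snapshot('scene')[140:270,190:340,::-1];cv2.imwrite('pics/s3.png',cv2.resize(c,None,fx=4,fy=4,interpolation=cv2.INTER_CUBIC))
S=viewer.calibration('scene');p=sensors.state()['position']
print((proj(S,[p])-[190,140])*4)
```

```text
t 4.85 pos [0.5032 0.2133 0.091 ] F [-0.92 -0.82 -0.98] w -0.0001
tool shift mm [ 6.  -1.9  0.2] rot [ 0.0012 -0.0008 -0.002 ]
[[262.03279192 275.12514659]]
```

View pics/s3.png

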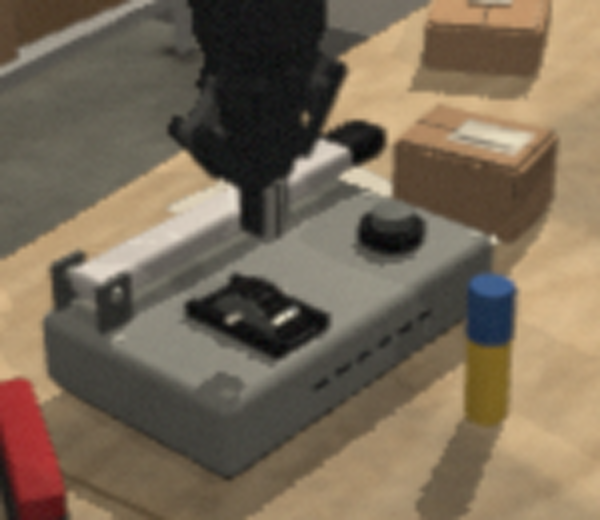

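View pics/w3.png

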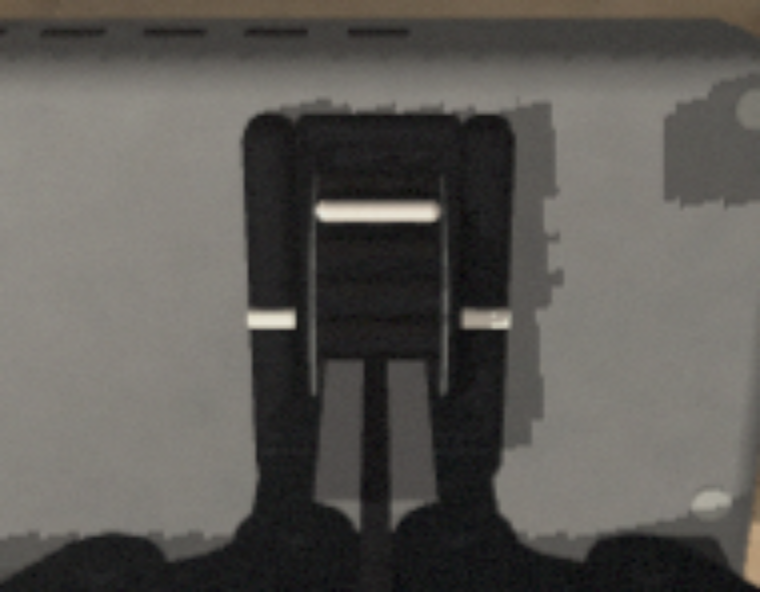

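Run:
```python
from h import *
s=sensors.state();S=viewer.calibration('scene');W=wcal(s);R=Rot.from_quat(s['tool_rot']).as_matrix()
uw=(253.7,237); us=((266+.5)/4-.5+190,(237+.5)/4-.5+140)
q=least_squares(lambda X:np.r_[proj(W,X)[0]-uw,proj(S,X)[0]-us],s['position'])
print(q.x,q.fun.round(1),'in tool mm',(R.T@(q.x-s['position'])*1000).round(1))
```

```text
[0.4968377  0.21365263 0.11880439] [0.2 0.4 1.6 0.8] in tool mm [-26.9   7.   -0.7]
```

>>> {"name": "drive_tool", "arguments": {
  "motion": [
    [[3,0,0],[0,0,0]],
    [[0,0,0],[0,0,0]]
  ]
}}

```text
clock: 5.2
position: [0.504, 0.2136, 0.089]
tool_rot: [-0.472, 0.526, 0.472, 0.526]
force: [-0.0, -1.1, -0.0]
width: -0.0002
```

>>> {"name": "drive_tool", "arguments": {
  "motion": [
    [[3,0,0],[0,0,0]],
    [[0,0,0],[0,0,0]]
  ]
}}

```text
clock: 5.45
position: [0.5038, 0.2136, 0.0859]
tool_rot: [-0.472, 0.527, 0.472, 0.526]
force: [-0.4, -0.1, -0.5]
width: -0.0002
```

>>> {"name": "drive_tool", "arguments": {
  "motion": [
    [[3,0,0],[0,0,0]],
    [[0,0,0],[0,0,0]]
  ]
}}

```text
clock: 5.7
position: [0.5038, 0.2136, 0.0828]
tool_rot: [-0.472, 0.527, 0.472, 0.526]
force: [0.6, -0.8, 0.1]
width: 0.0
```

No contact at z=0.083, so the cameras look right. I'll keep going down carefully.

>>> {"name": "drive_tool", "arguments": {
  "motion": [
    [[4,0,0],[0,0,0]],
    [[0,0,0],[0,0,0]]
  ]
}}

```text
clock: 5.95
position: [0.5037, 0.2135, 0.0787]
tool_rot: [-0.472, 0.527, 0.472, 0.526]
force: [-0.1, -1.2, 0.5]
width: -0.0
```

>>> {"name": "drive_tool", "arguments": {
  "motion": [
    [[4,0,0],[0,0,0]],
    [[0,0,0],[0,0,0]]
  ]
}}

```text
clock: 6.2
position: [0.5037, 0.2135, 0.0747]
tool_rot: [-0.472, 0.527, 0.472, 0.526]
force: [-0.3, -0.9, -0.1]
width: -0.0
```

>>> {"name": "drive_tool", "arguments": {
  "motion": [
    [[4,0,0],[0,0,0]],
    [[0,0,0],[0,0,0]]
  ]
}}

```text
clock: 6.45
position: [0.5037, 0.2135, 0.0707]
tool_rot: [-0.472, 0.527, 0.472, 0.526]
force: [0.3, -0.2, -0.1]
width: 0.0002
```

Run:
```python
from h import *
c=viewer.snapshot('wrist')[140:300,160:350,::-1];cv2.imwrite('pics/w4.png',cv2.resize(c,None,fx=3,fy=3))
c=viewer.snapshot('scene')[160:250,210:310,::-1];cv2.imwrite('pics/s4.png',cv2.resize(c,None,fx=6,fy=6,interpolation=cv2.INTER_CUBIC))
```

```text
(no output)
```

View pics/s4.png

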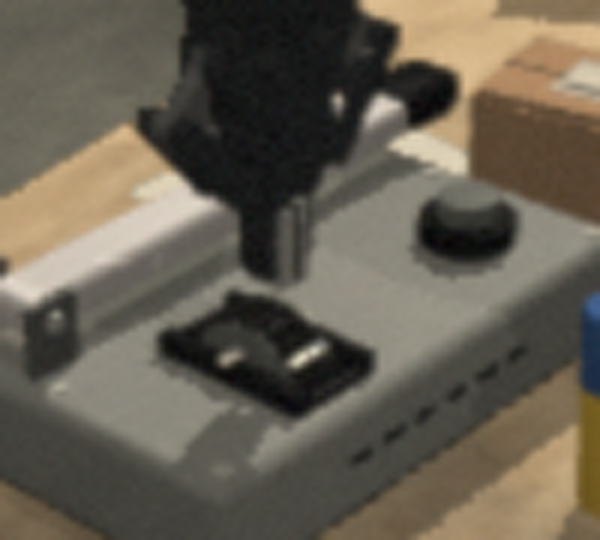

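View pics/w4.png

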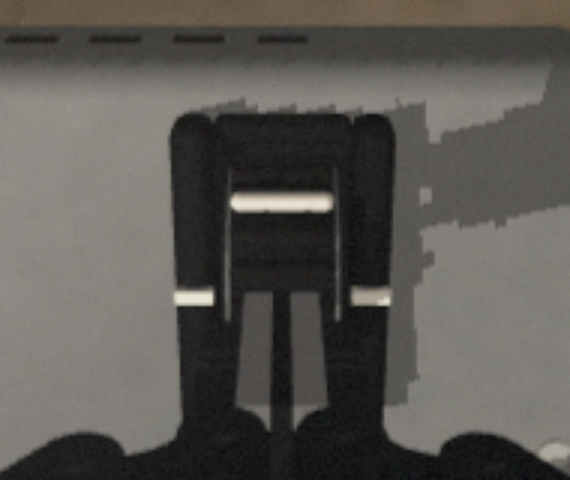

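>>> {"name": "drive_tool", "arguments": {
  "motion": [
    [[4,0,0],[0,0,0]],
    [[3,0,0],[0,0,0]],
    [[0,0,0],[0,0,0]]
  ]
}}

```text
clock: 6.92
position: [0.5037, 0.2135, 0.0637]
tool_rot: [-0.472, 0.527, 0.472, 0.526]
force: [-1.1, -0.1, -0.1]
width: -0.0005
```

>>> {"name": "drive_tool", "arguments": {
  "motion": [
    [[3,0,0],[0,0,0]],
    [[0,0,0],[0,0,0]]
  ]
}}

```text
clock: 7.18
position: [0.5039, 0.2135, 0.0609]
tool_rot: [-0.472, 0.527, 0.472, 0.526]
force: [-0.2, 0.2, -0.8]
width: 0.0004
```

>>> {"name": "drive_tool", "arguments": {
  "motion": [
    [[2,0,0],[0,0,0]],
    [[0,0,0],[0,0,0]]
  ]
}}

```text
clock: 7.42
position: [0.5039, 0.2136, 0.059]
tool_rot: [-0.472, 0.526, 0.472, 0.526]
force: [0.1, 0.3, 0.2]
width: 0.0001
```

>>> {"name": "drive_tool", "arguments": {
  "motion": [
    [[1,0,0],[0,0,0]],
    [[0,0,0],[0,0,0]]
  ]
}}

```text
clock: 7.68
position: [0.504, 0.2136, 0.0581]
tool_rot: [-0.472, 0.526, 0.472, 0.526]
force: [0.5, -0.5, -0.3]
width: 0.0001
```

>>> {"name": "drive_tool", "arguments": {
  "motion": [
    [[1,0,0],[0,0,0]],
    [[0,0,0],[0,0,0]]
  ]
}}

```text
clock: 7.92
position: [0.504, 0.2136, 0.0571]
tool_rot: [-0.472, 0.526, 0.472, 0.526]
force: [-0.1, -0.0, 0.3]
width: 0.0
```

Run:
```python
from h import *
c=viewer.snapshot('wrist')[140:300,160:350,::-1];cv2.imwrite('pics/w5.png',cv2.resize(c,None,fx=3,fy=3))
c=viewer.snapshot('scene')[160:250,210:310,::-1];cv2.imwrite('pics/s5.png',cv2.resize(c,None,fx=6,fy=6,interpolation=cv2.INTER_CUBIC))
```

```text
(no output)
```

View pics/s5.png

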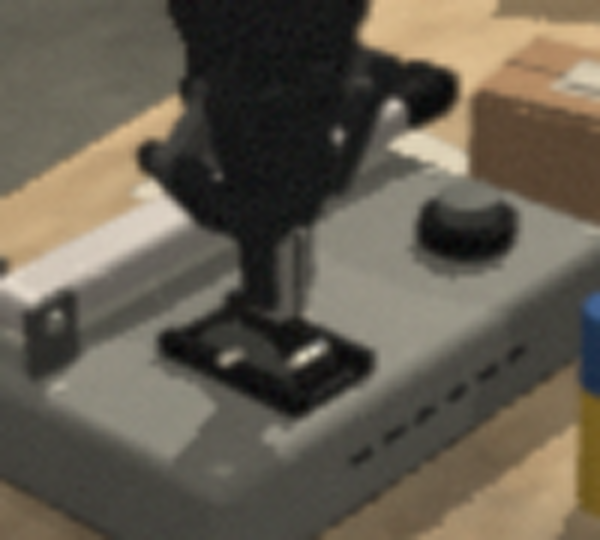

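View pics/w5.png

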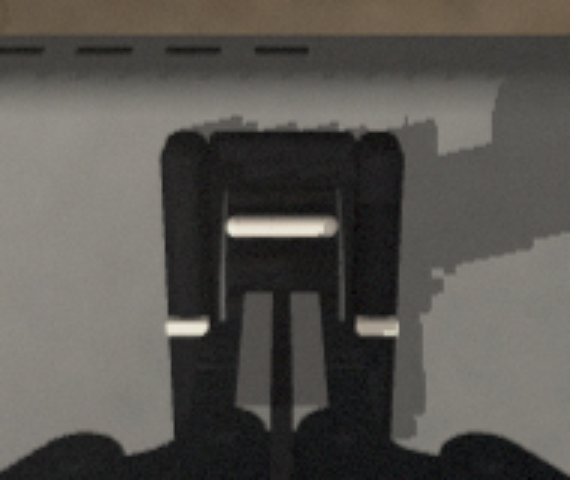

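>>> {"name": "drive_tool", "arguments": {
  "motion": [
    [[1,0,0],[0,0,0]],
    [[0,0,0],[0,0,0]]
  ]
}}

```text
clock: 8.28
position: [0.504, 0.2136, 0.0561]
tool_rot: [-0.472, 0.526, 0.472, 0.526]
force: [-0.7, -0.5, 0.5]
width: 0.0
```

>>> {"name": "drive_tool", "arguments": {
  "motion": [
    [[1,0,0],[0,0,0]],
    [[0,0,0],[0,0,0]]
  ]
}}

```text
clock: 8.52
position: [0.5042, 0.2136, 0.0553]
tool_rot: [-0.472, 0.526, 0.472, 0.526]
force: [0.3, -1.4, -0.3]
width: -0.0001
```

>>> {"name": "drive_tool", "arguments": {
  "motion": [
    [[1,0,0],[0,0,0]],
    [[0,0,0],[0,0,0]]
  ]
}}

```text
clock: 8.78
position: [0.5045, 0.2137, 0.0549]
tool_rot: [-0.472, 0.526, 0.472, 0.527]
force: [-1.5, -1.1, 4.5]
width: -0.0006
```

>>> {"name": "drive_tool", "arguments": {
  "motion": [
    [[2,0,0],[0,0,0]],
    [[2,0,0],[0,0,0]],
    [[0,0,0],[0,0,0]],
    [[0,0,0],[0,0,0]]
  ]
}}

```text
clock: 9.28
position: [0.5049, 0.2137, 0.0513]
tool_rot: [-0.473, 0.526, 0.472, 0.527]
force: [-1.8, -1.2, 6.4]
width: 0.0001
```

>>> {"name": "drive_tool", "arguments": {
  "motion": [
    [[0,-2,0],[0,0,0]],
    [[0,-2,0],[0,0,0]],
    [[0,-2,0],[0,0,0]],
    [[0,-2,0],[0,0,0]],
    [[0,-2,0],[0,0,0]],
    [[0,0,0],[0,0,0]]
  ]
}}

```text
clock: 10.02
position: [0.5153, 0.2126, 0.0515]
tool_rot: [-0.473, 0.526, 0.472, 0.527]
force: [-0.5, -0.9, 6.8]
width: -0.0001
```

Run:
```python
from h import *
s=sensors.state(); print(s['position'])
c=viewer.snapshot('wrist')[140:300,160:350,::-1];cv2.imwrite('pics/w6.png',cv2.resize(c,None,fx=3,fy=3))
```

```text
[0.51529666 0.21257845 0.05153782]
```

View pics/w6.png

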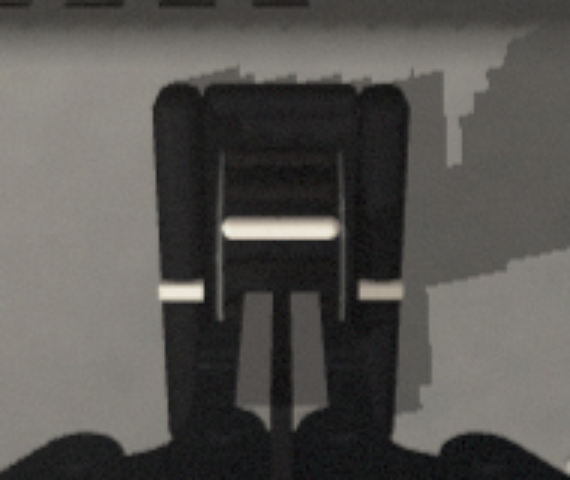

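The wheel rolls with the fingertip: the rib moved from about 101 px to 63 px from the mark line. I'll lift, go back 15 mm and look again.

>>> {"name": "drive_tool", "arguments": {
  "motion": [
    [[-5,0,0],[0,0,0]],
    [[-6,0,0],[0,0,0]],
    [[0,15,0],[0,0,0]],
    [[0,0,0],[0,0,0]],
    [[0,0,0],[0,0,0]]
  ]
}}

```text
clock: 10.7
position: [0.4985, 0.2141, 0.0607]
tool_rot: [-0.472, 0.527, 0.472, 0.526]
force: [-0.2, 1.6, -0.7]
width: 0.0004
```

Run:
```python
from h import *
s=sensors.state(); print(s['position'],s['force'])
im=viewer.snapshot('wrist')[:,:,::-1]
cv2.imwrite('pics/w7.png',cv2.resize(im[140:300,160:350],None,fx=4,fy=3.7))
cv2.imwrite('pics/w7d.png',cv2.resize(im[180:270,200:310],None,fx=6,fy=6,interpolation=cv2.INTER_CUBIC))
W=wcal(s);p=[.5363,.1593,-.11]
print(((proj(W,sealer(p,[(-.03,.026,.07),(-.03,.074,.07)]))-[200,180]+.5)*6-.5).round(1))
for g in np.arange(0,1.3,.1):
    a=1-g;print(round(g,2),((proj(W,sealer(p,(-.03-.0305*np.sin(a),.05,.0545+.0305*np.cos(a))))[0]-[200,180]+.5)*6-.5).round(1))
```

```text
[0.49846371 0.21414956 0.06072214] [-0.17078058  1.61144296 -0.69596506]
[[103.  440.9]
 [552.7 441.8]]
0.0 [328.6 224.7]
0.1 [328.6 251. ]
0.2 [328.7 279.1]
0.3 [328.7 308.8]
0.4 [328.6 339.6]
0.5 [328.6 371. ]
0.6 [328.6 402.6]
0.7 [328.5 434. ]
0.8 [328.4 464.5]
0.9 [328.3 493.8]
1.0 [328.3 521.4]
1.1 [328.2 546.9]
1.2 [328.1 570. ]
```

View pics/w7d.png

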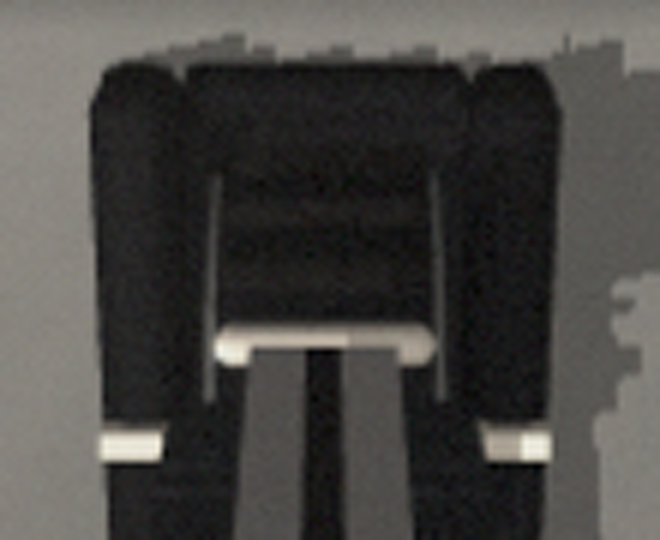

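The rib puts the wheel at about 0.40 rad, so I'll press again and drag 15 mm.

>>> {"name": "drive_tool", "arguments": {
  "motion": [
    [[6,0,0],[0,0,0]],
    [[5,0,0],[0,0,0]],
    [[0,0,0],[0,0,0]],
    [[0,0,0],[0,0,0]]
  ]
}}

```text
clock: 11.25
position: [0.4998, 0.2142, 0.0511]
tool_rot: [-0.472, 0.526, 0.472, 0.527]
force: [-2.6, -0.6, 5.9]
width: -0.0004
```

>>> {"name": "drive_tool", "arguments": {
  "motion": [
    [[0,-2,0],[0,0,0]],
    [[0,-2,0],[0,0,0]],
    [[0,-2,0],[0,0,0]],
    [[0,-2,0],[0,0,0]],
    [[0,-2,0],[0,0,0]],
    [[0,-2,0],[0,0,0]],
    [[0,0,0],[0,0,0]],
    [[0,0,0],[0,0,0]]
  ]
}}

```text
clock: 12.25
position: [0.513, 0.2129, 0.0519]
tool_rot: [-0.473, 0.525, 0.471, 0.527]
force: [0.4, -1.0, 6.9]
width: -0.0
```

Run:
```python
from h import *
s=sensors.state(); print(s['position'],s['force'])
im=viewer.snapshot('wrist')[:,:,::-1]
cv2.imwrite('pics/w8d.png',cv2.resize(im[180:270,200:310],None,fx=6,fy=6,interpolation=cv2.INTER_CUBIC))
W=wcal(s);p=[.5363,.1593,-.11]
print(((proj(W,sealer(p,[(-.03,.026,.07),(-.03,.074,.07)]))-[200,180]+.5)*6-.5).round(1))
for g in np.arange(.4,1.3,.1):
    a=1-g;print(round(g,2),((proj(W,sealer(p,(-.03-.0305*np.sin(a),.05,.0505+.0305*np.cos(a))))[0]-[200,180]+.5)*6-.5).round(1))
```

```text
[0.5130403  0.21290488 0.05190879] [ 0.38552325 -0.98362521  6.9156712 ]
[[ 83.1 359.4]
 [566.8 359.9]]
0.4 [325.5 224.4]
0.5 [325.5 257.3]
0.6 [325.5 290.5]
0.7 [325.4 323.5]
0.8 [325.4 356. ]
0.9 [325.3 387.3]
1.0 [325.3 416.9]
1.1 [325.2 444.6]
1.2 [325.1 469.8]
```

View pics/w8d.png

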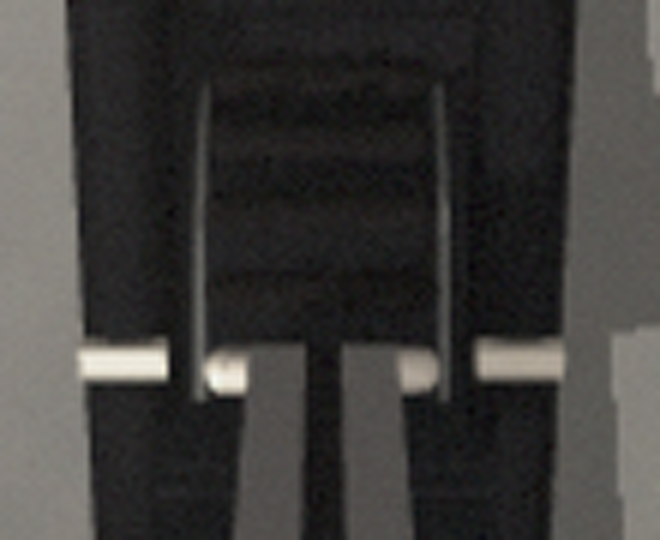

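The wheel is at about 0.85 rad, past the bump. I'll drag 2 mm more, then lift straight up.

>>> {"name": "drive_tool", "arguments": {
  "motion": [
    [[0,-2,0],[0,0,0]],
    [[0,0,0],[0,0,0]],
    [[-5,0,0],[0,0,0]],
    [[-10,0,0],[0,0,0]],
    [[-25,0,0],[0,0,0]],
    [[0,35,0],[0,0,0]],
    [[0,0,0],[0,0,0]],
    [[0,0,0],[0,0,0]]
  ]
}}

```text
clock: 13.3
position: [0.4783, 0.2164, 0.09]
tool_rot: [-0.472, 0.526, 0.472, 0.526]
force: [1.3, 0.2, 0.7]
width: -0.0002
```

Run:
```python
from h import *
s=sensors.state(); print(s['position'],s['force'])
im=viewer.snapshot('wrist')[:,:,::-1]
cv2.imwrite('pics/w9.png',im)
c=viewer.snapshot('scene')[160:250,210:310,::-1];cv2.imwrite('pics/s9.png',cv2.resize(c,None,fx=6,fy=6,interpolation=cv2.INTER_CUBIC))
W=wcal(s);p=[.5363,.1593,-.11]
print((proj(W,sealer(p,[(-.03,.026,.07),(-.03,.074,.07)]))).round(1))
for g in np.arange(.4,1.5,.1):
    a=1-g;print(round(g,2),(proj(W,sealer(p,(-.03-.0305*np.sin(a),.05,.0545+.0305*np.cos(a))))[0]).round(1))
```

```text
[0.47827016 0.21636807 0.0899931 ] [1.34555529 0.1836012  0.66090118]
[[222.4 256.2]
 [285.7 256.3]]
0.4 [254.2 242.4]
0.5 [254.2 246.8]
0.6 [254.1 251.2]
0.7 [254.1 255.5]
0.8 [254.1 259.7]
0.9 [254.1 263.8]
1.0 [254.1 267.6]
1.1 [254.1 271.2]
1.2 [254.1 274.4]
1.3 [254.1 277.2]
1.4 [254.1 279.7]
```

View pics/w9.png

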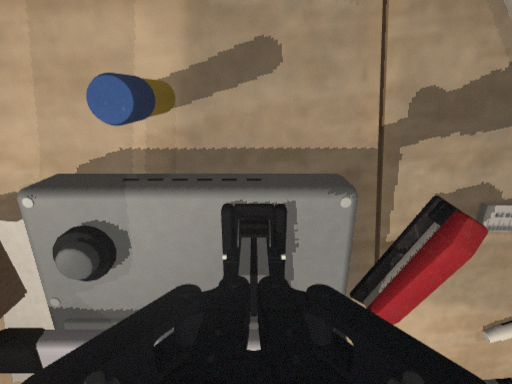

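View pics/s9.png

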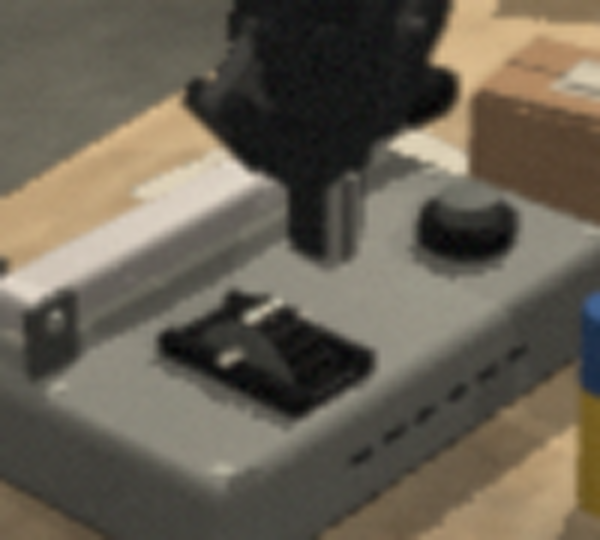

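Run:
```python
from h import *
S=viewer.calibration('scene');p=[.5363,.1593,-.11]
for g in (.8,.9,1.,1.1,1.2,1.46):
    a=1-g;print(round(g,2),((proj(S,sealer(p,(-.03-.0305*np.sin(a),.05,.0545+.0305*np.cos(a))))[0]-[210,160]+.5)*6-.5).round(1))
err([.494,.083,.075],-.11)
```

```text
0.8 [272.6 309.4]
0.9 [267.  305.9]
1.0 [261.3 303. ]
1.1 [255.6 300.8]
1.2 [250.1 299.3]
1.46 [236.5 298.6]
t 13.4 pos [0.4787 0.2163 0.0901] F [-0.33 -0.11  0.04] w -0.0
tool shift mm [  15.1  -29.7 -130.9] rot [ 0.0013 -0.0001 -0.0001]
```

>>> {"name": "drive_tool", "arguments": {
  "motion": [
    [[0,-7,-44],[0,0,0]],
    [[0,-7,-44],[0,0,0]],
    [[0,-15,-43],[0,0,0]],
    [[10,0,0],[0,0,0]],
    [[5,0,0],[0,0,0]],
    [[0,0,0],[0,0,0]]
  ]
}}

```text
clock: 14.15
position: [0.4921, 0.0839, 0.0742]
tool_rot: [-0.472, 0.527, 0.473, 0.526]
force: [0.1, -0.1, -0.4]
width: 0.0003
```

Run:
```python
from h import *
err([.494,.083,.075],-.11)
s=sensors.state()
im=viewer.snapshot('wrist')[:,:,::-1]
cv2.imwrite('pics/w10.png',im)
cv2.imwrite('pics/w10d.png',cv2.resize(im[180:290,320:440],None,fx=5,fy=5,interpolation=cv2.INTER_CUBIC))
W=wcal(s);p=[.5363,.1593,-.11]
f=lambda X:((proj(W,sealer(p,X))-[320,180]+.5)*5-.5).round(1)
print(f([(-.03,.026,.07),(-.03,.074,.07)]))
for g in (.5,.8,.9,1.,1.1,1.2,1.46):
    a=1-g;print(round(g,2),f((-.03-.0305*np.sin(a),.05,.0545+.0305*np.cos(a))))
```

```text
t 14.15 pos [0.4921 0.0839 0.0742] F [ 0.07 -0.07 -0.45] w 0.0003
tool shift mm [-0.8 -2.  -0.7] rot [ 0.0027 -0.     -0.0021]
[[458.9 265.3]
 [813.9 266.2]]
0.5 [[719.2 201.6]]
0.8 [[720. 275.]]
0.9 [[716.7 298.4]]
1.0 [[711.8 320.6]]
1.1 [[705.2 341.4]]
1.2 [[697.2 360.5]]
1.46 [[670.7 400.7]]
```

View pics/w10.png

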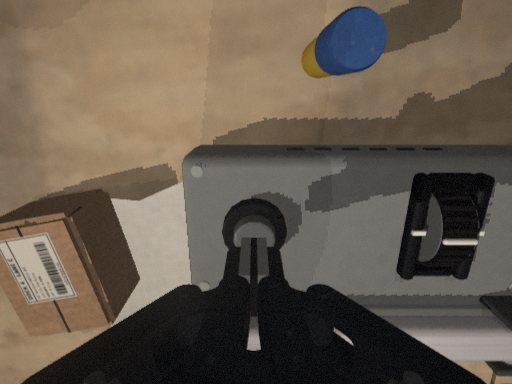

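View pics/w10d.png

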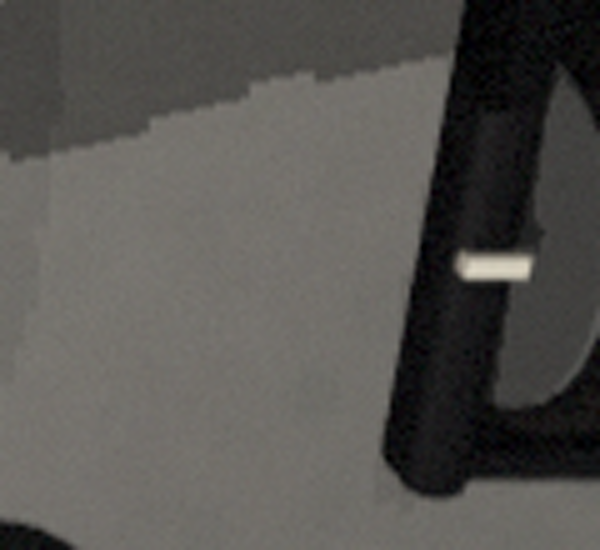

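The rib is at (460,242) with the marks at row 233, which gives about 0.97 rad: first notch. The fingertip is over the button cap at (253,235), so I'll go down.

>>> {"name": "drive_tool", "arguments": {
  "motion": [
    [[8,0,0],[0,0,0]],
    [[8,0,0],[0,0,0]],
    [[7,0,0],[0,0,0]],
    [[0,0,0],[0,0,0]]
  ]
}}

```text
clock: 14.7
position: [0.4923, 0.0833, 0.0516]
tool_rot: [-0.472, 0.527, 0.473, 0.526]
force: [-1.6, 0.3, 1.1]
width: 0.0002
```

>>> {"name": "drive_tool", "arguments": {
  "motion": [
    [[2,0,0],[0,0,0]],
    [[2,0,0],[0,0,0]],
    [[0,0,0],[0,0,0]]
  ]
}}

```text
clock: 15.08
position: [0.4929, 0.0831, 0.0485]
tool_rot: [-0.472, 0.526, 0.472, 0.526]
force: [-2.0, -0.1, 3.9]
width: -0.0001
```

>>> {"name": "drive_tool", "arguments": {
  "motion": [
    [[2,0,0],[0,0,0]],
    [[0,0,0],[0,0,0]]
  ]
}}

```text
clock: 15.32
position: [0.4931, 0.0831, 0.0466]
tool_rot: [-0.472, 0.526, 0.472, 0.526]
force: [-2.9, 1.1, 5.3]
width: -0.0002
```

>>> {"name": "drive_tool", "arguments": {
  "motion": [
    [[1.5,0,0],[0,0,0]],
    [[0,0,0],[0,0,0]]
  ]
}}

```text
clock: 15.58
position: [0.4931, 0.0831, 0.0465]
tool_rot: [-0.472, 0.526, 0.472, 0.526]
force: [-6.5, 0.9, 13.4]
width: -0.0002
```

>>> {"name": "drive_tool", "arguments": {
  "motion": [
    [[1.5,0,0],[0,0,0]],
    [[0,0,0],[0,0,0]]
  ]
}}

```text
clock: 15.82
position: [0.4932, 0.0831, 0.0463]
tool_rot: [-0.472, 0.527, 0.472, 0.526]
force: [-11.9, 0.9, 21.3]
width: -0.0001
```

z stalls at 0.0465 while the force jumps, so something has bottomed about 5.5 mm after first contact. I'll take a picture before releasing.

Run:
```python
from h import *
c=viewer.snapshot('scene')[160:250,210:310,::-1];cv2.imwrite('pics/s11.png',cv2.resize(c,None,fx=6,fy=6,interpolation=cv2.INTER_CUBIC))
c=viewer.snapshot('wrist')[170:280,190:320,::-1];cv2.imwrite('pics/w11.png',cv2.resize(c,None,fx=5,fy=5,interpolation=cv2.INTER_CUBIC))
```

```text
(no output)
```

View pics/s11.png

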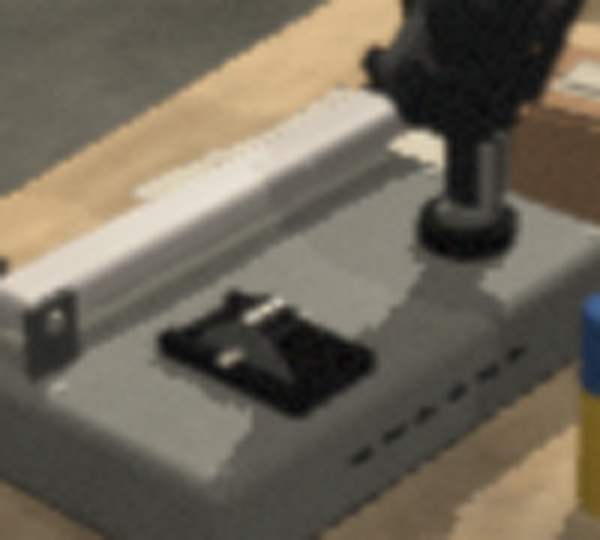

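View pics/w11.png

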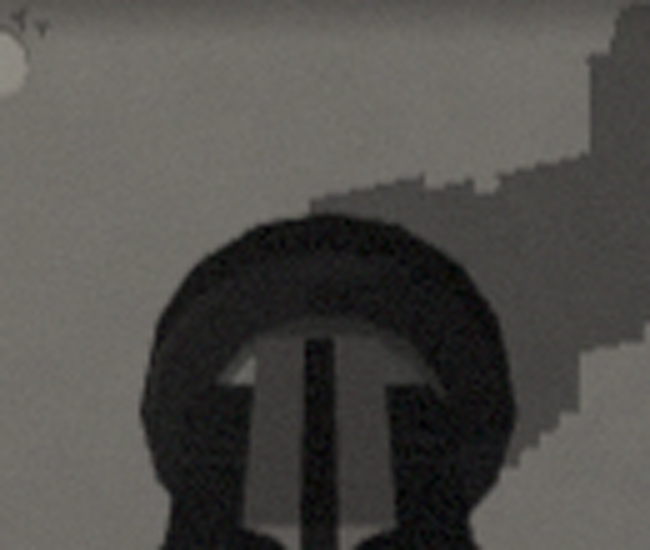

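The cap is pressed into its ring. The spring force reached about 5 N about 6 mm below contact, then the hard stop came, which matches fully down. Releasing now.

>>> {"name": "drive_tool", "arguments": {
  "motion": [
    [[-5,0,0],[0,0,0]],
    [[-10,0,0],[0,0,0]],
    [[-30,0,0],[0,0,0]],
    [[-50,0,0],[0,0,0]],
    [[-20,0,-50],[0,0,0]],
    [[0,0,0],[0,0,0]],
    [[0,0,0],[0,0,0]],
    [[0,0,0],[0,0,0]]
  ]
}}

```text
clock: 16.92
position: [0.4867, 0.034, 0.1568]
tool_rot: [-0.472, 0.527, 0.473, 0.526]
force: [-0.0, 0.2, -0.9]
width: -0.0001
```

Run:
```python
from h import *
err([.494,.083,.075],-.11)
s=sensors.state()
im=viewer.snapshot('wrist')[:,:,::-1]; cv2.imwrite('pics/w12.png',im)
c=viewer.snapshot('scene')[150:280,180:350,::-1];cv2.imwrite('pics/s12.png',cv2.resize(c,None,fx=4.5,fy=4.5,interpolation=cv2.INTER_CUBIC))
cv2.imwrite('pics/t12.png',viewer.snapshot('top')[:,:,::-1])
W=wcal(s);p=[.5363,.1593,-.11];f=lambda X:proj(W,sealer(p,X)).round(1)
print(f([(-.03,.026,.07),(-.03,.074,.07),(-.03,-.08,.0785)]))
for g in (.5,.8,.9,1.,1.1,1.2,1.46):
    a=1-g;print(round(g,2),f((-.03-.0305*np.sin(a),.05,.0545+.0305*np.cos(a))))
```

```text
t 16.925 pos [0.4867 0.034  0.1568] F [-0.05  0.17 -0.9 ] w -0.0001
tool shift mm [81.8 -2.2 49.5] rot [ 0.0023  0.0001 -0.0023]
[[419.5 192.6]
 [470.3 192.7]
 [308.9 195.4]]
0.5 [[456.3 181.3]]
0.8 [[456.4 191.5]]
0.9 [[456.  194.9]]
1.0 [[455.3 198.2]]
1.1 [[454.4 201.3]]
1.2 [[453.3 204.2]]
1.46 [[449.7 210.8]]
```

View pics/w12.png

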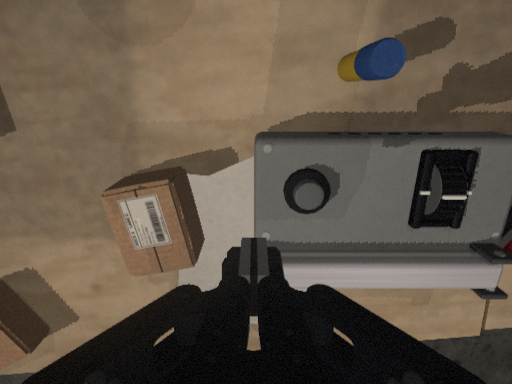

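View pics/s12.png

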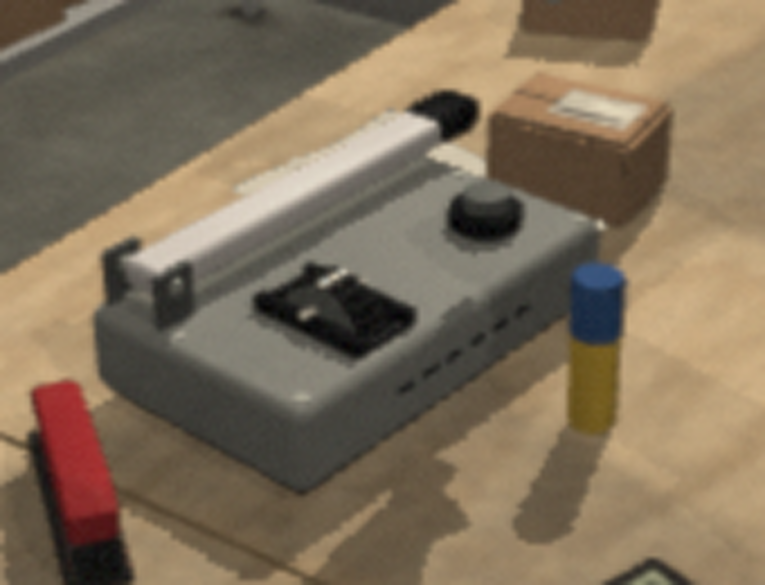

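View pics/t12.png

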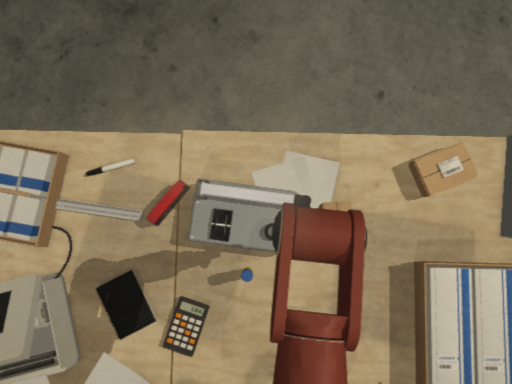

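The rib sits at (455,198), as predicted for 1.0 rad. The button is up, the stapler and glue stick show at the same top-view pixels as at the start, and the carton looks unmoved in the scene view. Handing in.

```bash
python3 -c "
from cell import workorder
print(workorder.hand_in())"
```

```text
the job is handed in; nothing more can be done
None
```

The thumbwheel is in its first notch, the button was pressed after that and released, and the job is handed in at about 17 s. The hand-in gave no verdict.

- **Thumbwheel:** I rolled it in two strokes with the shut fingertips. I pressed it down about 3.5 mm at 6–7 N and never touched its side faces. After the last look the white rib stood between the pointer marks, which the wrist camera puts at about 1.0 rad.
- **Button:** The spring force reached about 5 N roughly 6 mm below first contact, then came a hard stop at up to 21 N. The press depth is judged from the force and height readings and one picture. The last pictures show the button up.
- **Other objects:** The stapler and glue stick show at the same top-view pixels as at the start. The carton was partly hidden by the arm in that view, but looks unmoved in the scene picture. The arm ended clear of everything.
- **Disagreement:** The real fingertip was about 27–30 mm behind the reported TCP, by both the cameras and the first contact with the wheel. I found the contact heights by guarded descent instead.

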